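# Feel the play of a toe unit and sort it out as loose

## Robot

A 7-joint arm with a two-finger parallel gripper is mounted at the origin on the work surface. World frame = base frame: x ahead of the robot, y to its left, z up, the work surface at z = 0. Lengths are in m, angles in rad, forces in N, time in s.
With the tool pointing down it reaches from about 0.425 to 0.875 m from the base axis. Payload 4.7 kg.
Tool frame: the origin (TCP) lies at the very end of the fingers, on their centre line; the grasp point (between the pads) lies 19 mm behind it; z points along the fingers, y is the line along which they close (so a half turn about z gives the same grasp; the last joint's range is limited). The gripper opens to 87 mm and grips with 3 to 60 N. Pads are 19 mm wide; open, the fingers measure 117 mm over their backs; the gripper's body (75 mm by 190 mm) begins 51 mm behind the grasp point.
Start: joints at [1.258, 0.321, -0.07, 1.45, 0.023, 1.371, -0.057], TCP at [0.209, -0.616, 0.223] pointing down, gripper open.
Joint ranges: [-2.86, 2.86], [-0.3, 2.09], [-1.38, 1.24], [0.06, 2.45], [-1.56, 4.7], [0.09, 2.05], [-2.69, 2.69]. Speed limits (rad/s): [2.57, 2.57, 3.14, 3.14, 3.14, 3.14, 3.14].

## Interface

Orientations are given as a rotation vector (axis times angle).
In Python, from bench import ctrl gives the robot as it stands.
- The arm moves only by the tool jog_arm, never from a script. Its argument "commands" is a list of rows, each a list of 7 numbers: the opening, from 0 (shut) to 1 (fully open), then the shift along the world's x, y, z scaled (see below), then the turn, a rotation vector about the world's x, y, z scaled (see below). A call has exactly 5 rows; each row is the pose to reach, as a shift and turn from the pose commanded when the call began; what a row does not reach only later rows make up. The controller multiplies each number of a shift by 0.5 m and each number of a turn by 30 degrees. A row lasts 1/12 s, in which the tool goes at most 41.7 mm and 7.16 degrees, less where a joint would pass 70% of its speed; a pose out of reach is approached as far as the arm can. A call with a number of a shift or a turn outside -1 to 1 is refused whole. A call with a gripper value outside its range is refused whole. The fingers move at their own pace and stop on an object; "grip_force" is the grip in N (left out, the last holds). Time passes only in rows, so rows that repeat a pose let the fingers close, or fill a call up. It gives the time, the measured TCP pose, the force, the opening and the grip force at its end, in the units of the state.
- ctrl.get_state(): the state, without advancing time (a new reading comes with each control period).
- ctrl.get_image(name): name is "side" or "top" or "wrist"; returns a dict with "frame" (420x560x3 uint8, red, green, blue), "vfov" (degrees; the focal length in pixels is half the picture's height over the tangent of half this angle, whatever the lens; pixels are square), "cx", "cy" (the principal point, pixels), "distortion" ([k1, k2, p1, p2, k3] as OpenCV has them; the pictures are not rectified), "camera_from_world" (4x4, takes a point from world to camera coordinates); the wrist camera has in their place "mount" (4x4, takes a point from camera to tool coordinates, whose origin is the TCP and whose axes are the flange's). Camera axes: x right, y down, z forward; pixel columns grow to the right and rows downward; lengths in m; the calibration is good to about 2 mm. A picture is of the moment at which its call begins: read the wrist's pose just before it. There is no depth.
- ctrl.close_job(): hands the job in; it is judged then, once.
The state is a dict: "time": time; "joint_positions": joint angles; "qd": joint speeds; "joint_torque": joint torques, N m; "position": TCP position; "tool_rot": TCP orientation; "ft_force": force on the tool from outside, world axes, zero at the start; "torque": the same for the moment, N m; "grip_width": opening from 0.0 (shut) to 1.0 (fully open); "grip_force": force on a finger pad.
Only numpy, scipy, OpenCV 4.12 (cv2) and the standard library are available. Lean on these libraries where they do the work, as an engineer would, in place of code of your own. Each camera call takes 0.05 s, during which the arm holds its last target. There are 200 camera calls.

## Task

The chipped orange toe unit has worn loose in its aluminium block: grip it where it sits and wiggle it sideways along its slot to feel the play, pushing it well over towards the brass-capped end of the block first and then well over towards the other end. Then lift it straight out, lower it into the dark green parts box with the open brass lid before letting go, and leave it there as a reject. Leave the grey toe unit sitting in its own block.

Things in the scene. Friction and masses are not known exactly. Their poses are not given: they have to be found in the camera images.
- orange_toe_mid (a point): Middle of the chipped orange toe unit's housing, the place to grip: 36 mm wide in y (grip across this), 52 long in x, from 21 below to 25 above. Under it a 68 x 46 mm flange rests on the block (underside 27 below) and a foot 30 x 24 mm (x, y) reaches 45 below, 18 mm deep in the slot. Wings reach 29 mm sideways at x 20 to 38. Axes about as its block's, z up. Loose, 0.2 to 0.45 kg.
- worn_block: Fixed aluminium block holding the orange unit, 70 x 84 x 30 mm; origin at the centre of its underside. Slot in its top: centred, 20 deep, 35 in x, 44 in y, so the foot slides 10 mm either way in y to a rigid stop. +y end brass-capped, -y end plain with two dark screws. Seated, orange_toe_mid is 57 mm above this origin and within 2 mm of the middle.
- green_box: Fixed, empty dark green parts box, 150 x 180 x 50 mm (x, y, z), open above, walls and floor 6 mm; origin at the centre of its underside on the bench. Its brass lid is open and leans back outward from the +x rim, to 132 mm high. The toe unit may stand or lie inside (standing, orange_toe_mid is 51 mm above this origin).
- grey_toe_mid (a point): The same point on the grey toe unit: same shape, sitting tight in a block of its own that looks alike. To be left alone.
There are look-alikes about, which are no part of the job. Leave any purple look-alike of the worn_block alone. What is shaped like the part that bears orange_toe_mid but purple is not meant.

How it is judged:
By the outcome, as a careful person would: the job done as asked, in the order asked, and still so for the second after the job is handed in, with the robot touching nothing.
It also fails if it takes over 38 s, if anything falls off the work surface, if the arm or the gripper's body presses on something with over 40 N, if the wrist force passes 120 N, or if a joint passes its speed limit or range.

## Working session

There is one attempt and no reset: what is moved stays moved. The work goes in short steps, Python scripts to look and compute and a tool call to move; the robot and the scene stay as the last step left them, time stands still between calls to the robot, and variables do not carry over. Pictures are saved under pics/ and viewed, at most 11 in all, crops included, and the job is handed in when it is done.

Besides the shell and the picture viewer there is one more tool, called after "Request:" as name([rows], argument=value, ...), one row to a line, values as JSON. jog_arm: Moves the arm, as the interface text tells. Shifts and turns lie within -1 to 1; 1 stands for 0.5 m of shift or 30 degrees of turn. Its arguments: {"type":"object","properties":{"commands":{"type":"array","items":{"type":"array","items":{"type":"number","minimum":-1,"maximum":1}}},"grip_force":{"type":"number"}},"required":["commands"]}

```bash
mkdir -p pics
cat > h.py <<'E'
import numpy as np,cv2
from bench import ctrl
from scipy.spatial.transform import Rotation as R
def grab(n,out=None):
    s=ctrl.get_state(); d=ctrl.get_image(n); f=d["frame"]
    if out: cv2.imwrite("pics/"+out,cv2.cvtColor(f,cv2.COLOR_RGB2BGR))
    F=f.shape[0]/2/np.tan(np.radians(d["vfov"])/2)
    K=np.array([[F,0,d["cx"]],[0,F,d["cy"]],[0,0,1]])
    if n=="wrist":
        T=np.eye(4);T[:3,:3]=R.from_rotvec(s["tool_rot"]).as_matrix();T[:3,3]=s["position"]
        W=T@np.array(d["mount"])
    else: W=np.linalg.inv(np.array(d["camera_from_world"]))
    return f,K,np.array(d["distortion"],float),W
def ray(px,K,D,W):
    p=cv2.undistortPoints(np.array(px,float).reshape(-1,1,2),K,D).reshape(-1,2)
    v=np.c_[p,np.ones(len(p))]@W[:3,:3].T
    return W[:3,3],v
def plane(px,z,c):
    o,v=ray(px,*c[1:]); return o+v*((z-o[2])/v[:,2])[:,None]
def proj(P,c):
    C=np.linalg.inv(c[3]); return cv2.projectPoints(np.array(P,float).reshape(-1,1,3),cv2.Rodrigues(C[:3,:3])[0],C[:3,3],c[1],c[2])[0].reshape(-1,2)
E
python3 - <<'E'
from h import *
for n in("top","side"):
    c=grab(n,n+"1.png"); print(n,c[3].round(3).tolist())
print(ctrl.get_state())
E
```

```text
top [[-0.017, -0.998, 0.053, 0.426], [-1.0, 0.017, -0.001, -0.009], [0.0, -0.053, -0.999, 1.263], [0.0, 0.0, 0.0, 1.0]]
side [[-0.903, -0.225, 0.367, 0.016], [-0.429, 0.426, -0.796, 1.051], [0.022, -0.876, -0.481, 0.708], [0.0, 0.0, 0.0, 1.0]]
{'time': 0.1, 'joint_positions': array([ 1.25809723,  0.321776  , -0.07008651,  1.45155556,  0.02257128,
        1.37077261, -0.05688018]), 'qd': array([-5.26276452e-04, -1.38021532e-03, -4.95540692e-05, -2.06135983e-03,
        1.23087770e-03,  1.17774307e-04,  2.44406953e-03]), 'joint_torque': array([ 3.19250294e-04, -4.92569017e+01, -4.05755332e-01, -3.13399780e+01,
       -6.41166698e-02,  3.94306029e-02,  5.98807924e-05]), 'position': array([ 0.208467  , -0.6151473 ,  0.22155197]), 'tool_rot': array([-3.09806724e+00, -5.10846239e-01,  5.37657278e-04]), 'ft_force': array([-0.82901037,  0.44919056, -0.87666755]), 'torque': array([ 0.03000793, -0.00675139,  0.03701223]), 'grip_force': 0.0, 'grip_width': 0.9994958374518647}
```

View pics/top1.png

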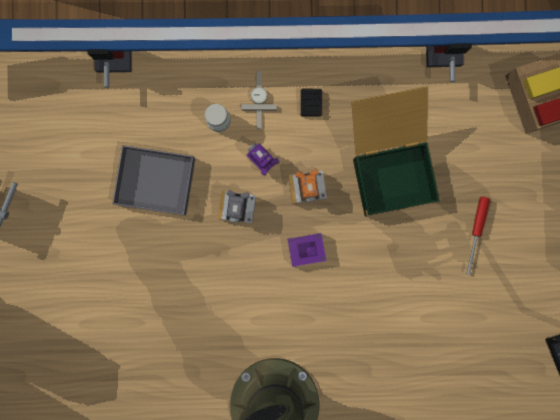

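View pics/side1.png

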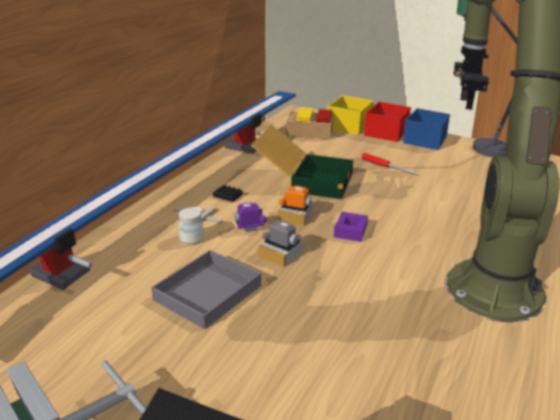

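The top view shows the orange unit in its block at (310,187). Things it could be confused with: the grey unit in its block at (238,207), the purple toe at (262,158) and the purple block at (307,250). The green box with the brass lid is at (396,180), and the plain grey tray is at (154,181). By colour I choose (310,187) and check it in a crop.

Run:
```python
from h import *
c=grab("top"); f=c[0]
cr=cv2.cvtColor(f[130:240,210:350],cv2.COLOR_RGB2BGR)
cv2.imwrite("pics/crop1.png",cv2.resize(cr,None,fx=5,fy=5,interpolation=cv2.INTER_CUBIC))
hsv=cv2.cvtColor(f,cv2.COLOR_RGB2HSV)
roi=np.zeros(f.shape[:2],np.uint8); roi[165:210,285:335]=1
m=((hsv[...,0]<14)&(hsv[...,1]>170)&(hsv[...,2]>110)&(roi>0)).astype(np.uint8)
ys,xs=np.nonzero(m); r=cv2.minAreaRect(np.c_[xs,ys].astype(np.float32)); print("orange",r,len(xs))
print(plane([r[0]],.075,c),plane(cv2.boxPoints(r),.075,c))
m=((hsv[...,0]>60)&(hsv[...,0]<95)&(hsv[...,1]>120)).astype(np.uint8); m[:,:345]=0;m[:,445:]=0;m[:135]=0;m[225:]=0
ys,xs=np.nonzero(m); r=cv2.minAreaRect(np.c_[xs,ys].astype(np.float32)); print("green",r,len(xs))
b=plane(cv2.boxPoints(r),.05,c);print(b.round(3),b.mean(0))
```

```text
orange ((306.5, 182.5), (25.0, 19.0), 90.0) 213
[[ 0.54477394 -0.0876346   0.075     ]] [[ 0.57555893 -0.0652396   0.075     ]
 [ 0.57475697 -0.11124258  0.075     ]
 [ 0.51406617 -0.10996262  0.075     ]
 [ 0.51485377 -0.06407307  0.075     ]]
green ((395.5192565917969, 178.59613037109375), (57.4620246887207, 74.13188934326172), 78.69007110595703) 2067
[[ 0.607 -0.207  0.05 ]
 [ 0.639 -0.387  0.05 ]
 [ 0.5   -0.41   0.05 ]
 [ 0.467 -0.231  0.05 ]] [ 0.55321341 -0.308484    0.05      ]
```

View pics/crop1.png

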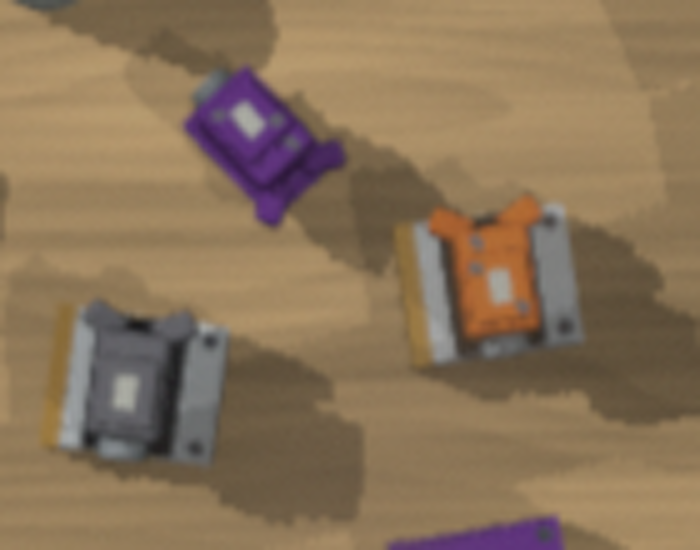

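The crop shows the orange unit with its label at crop (497,285). Its block has the brass cap on the left (world +y) and the two dark screws on the right, so this is the target. The block's yaw is about 8.5°. I'm moving above it.

Request:
jog_arm([
  [1,0.222,0.35,0,0,0,-0.11],
  [1,0.222,0.35,0,0,0,-0.11],
  [1,0.222,0.35,0,0,0,-0.11],
  [1,0.222,0.35,0,0,0,-0.11],
  [1,0.222,0.35,0,0,0,-0.11],
])

```text
time: 0.57
position: [0.3204, -0.4385, 0.2223]
tool_rot: [-3.113, -0.422, 0.0]
ft_force: [1.1, 0.3, 0.5]
grip_width: 0.998
grip_force: 0.0
```

Request:
jog_arm([
  [1,0.222,0.35,0,0,0,-0.11],
  [1,0.222,0.35,0,0,0,-0.11],
  [1,0.222,0.35,0,0,0,-0.11],
  [1,0.222,0.35,0,0,0,-0.11],
  [1,0.222,0.35,0,0,0,-0.11],
])

```text
time: 0.98
position: [0.4313, -0.2635, 0.2226]
tool_rot: [3.124, 0.332, -0.0]
ft_force: [0.6, -0.7, -0.5]
grip_width: 1.0
grip_force: 0.0
```

Request:
jog_arm([
  [1,0.222,0.35,0,0,0,-0.11],
  [1,0.222,0.35,0,0,0,-0.11],
  [1,0.222,0.35,0,0,0,-0.11],
  [1,0.222,0.35,0,0,0,-0.11],
  [1,0.222,0.35,0,0,0,-0.11],
])

```text
time: 1.4
position: [0.5423, -0.0886, 0.2226]
tool_rot: [3.132, 0.242, 0.0]
ft_force: [0.2, -0.8, -1.2]
grip_width: 1.004
grip_force: 0.0
```

Run:
```python
from h import *
c=grab("wrist","w1.png"); s=ctrl.get_state(); print(s["time"],s["position"],s["tool_rot"],s["ft_force"],c[3].round(3).tolist())
```

```text
1.45 [ 0.54604951 -0.07843697  0.22282517] [-3.1247489  -0.25865854 -0.00722768] [2.60952615 6.92015199 1.55195821] [[0.153, -0.954, -0.256, 0.612], [-0.988, -0.148, -0.039, -0.077], [-0.0, 0.259, -0.966, 0.385], [0.0, 0.0, 0.0, 1.0]]
```

View pics/w1.png

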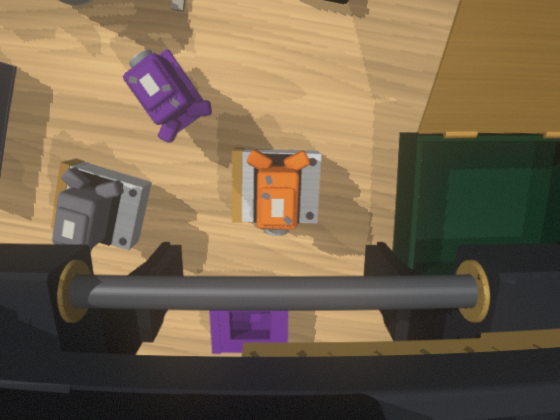

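The wrist view shows the orange unit at (277,200) in its block, whose corners are about (233,151), (321,154), (319,223) and (232,222). The brass cap is on the left. The block is close to aligned with the tool. I'll measure from a settled frame.

Run:
```python
from h import *
a=grab("wrist"); c=grab("wrist"); s=ctrl.get_state(); print(s["time"],s["position"],s["tool_rot"],s["ft_force"])
f=c[0]; h=cv2.cvtColor(f,cv2.COLOR_RGB2HSV)
m=((h[...,0]<14)&(h[...,1]>170)&(h[...,2]>120)).astype(np.uint8); m[:130]=0;m[245:]=0;m[:,:225]=0;m[:,330:]=0
n,l,st,ce=cv2.connectedComponentsWithStats(m);i=1+st[1:,4].argmax();print("orange",st[i],ce[i])
ys,xs=np.nonzero(l==i)
for r in range(st[i][1],st[i][1]+st[i][3],8):
  x=xs[ys==r]; print(r,x.min(),x.max())
# block corner estimates in grey: bounding by wood (low sat = block)
b=((h[...,1]<60)&(h[...,2]>90)).astype(np.uint8); b[:140]=0;b[235:]=0;b[:,:225]=0;b[:,330:]=0
ys,xs=np.nonzero(b); r=cv2.minAreaRect(np.c_[xs,ys].astype(np.float32)); print("grey",r,cv2.boxPoints(r).round(1).tolist())
cv2.imwrite("pics/w2.png",cv2.resize(cv2.cvtColor(f[135:240,210:340],cv2.COLOR_RGB2BGR),None,fx=5,fy=5,interpolation=cv2.INTER_CUBIC))
q=plane([[233,151],[320.5,153.5],[319,223],[232,222]],.03,a);print(q.round(4),q.mean(0),c[3].round(3).tolist())
```

```text
1.55 [ 0.54269103 -0.08611394  0.2223764 ] [-3.12950758e+00 -2.53834442e-01 -2.66510472e-04] [-0.22857034 -1.18939644  0.11318019]
orange [ 256  154   61   79 2538] [285.20764381 191.98266351]
154 261 264
162 256 315
170 263 312
178 266 306
186 266 306
194 265 305
202 265 305
210 265 304
218 265 304
226 265 303
grey ((288.1519470214844, 193.53201293945312), (78.3586654663086, 81.85731506347656), 1.5911402702331543) [[247.89999389648438, 233.39999389648438], [250.10000610351562, 151.5], [328.5, 153.6999969482422], [326.20001220703125, 235.5]]
[[ 0.5725 -0.0324  0.03  ]
 [ 0.584  -0.116   0.03  ]
 [ 0.5151 -0.1281  0.03  ]
 [ 0.5015 -0.0413  0.03  ]] [ 0.54328758 -0.07943036  0.03      ] [[0.165, -0.953, -0.254, 0.613], [-0.986, -0.161, -0.038, -0.07], [-0.005, 0.256, -0.967, 0.385], [0.0, 0.0, 0.0, 1.0]]
```

View pics/w2.png

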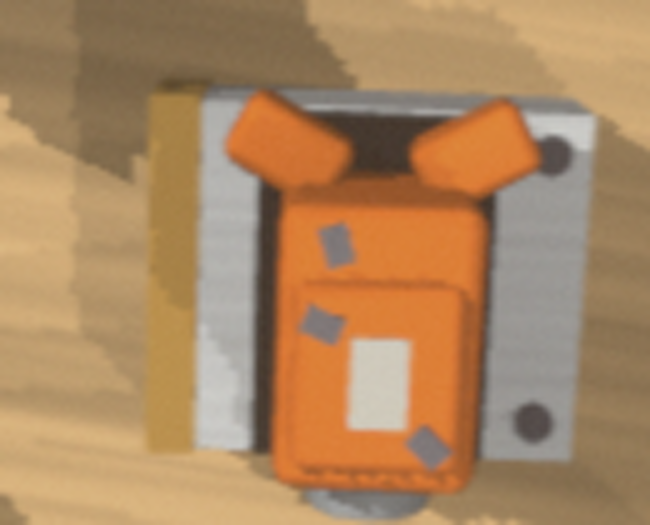

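The crop shows the block's top corners at crop (148,92), (595,112), (572,460) and (148,450). The toe housing is seated roughly in the middle, with its upper step spanning crop x 295–467.

Run:
```python
from h import *
c=grab("wrist"); s=ctrl.get_state(); print(s["time"],s["position"],s["tool_rot"])
g=lambda L:[[210+x/5,135+y/5] for x,y in L]
q=plane(g([[148,92],[595,112],[572,460],[148,450]]),.03,c);print(q.round(4),q.mean(0))
print([np.degrees(np.arctan2(*(q[i]-q[j])[[1,0]])).round(1) for i,j in((0,3),(1,2))],[np.degrees(np.arctan2((q[j]-q[i])[0],(q[i]-q[j])[1])).round(1) for i,j in((0,1),(3,2))])
t=plane(g([[295,285],[467,290],[467,470],[292,470]]),.082,c);print(t.round(4),t.mean(0))
M=R.from_rotvec(s["tool_rot"]).as_matrix();print("toolx yaw",np.degrees(np.arctan2(M[1,0],M[0,0])))
```

```text
1.6 [ 0.5417238  -0.08927913  0.22214249] [-3.13161462e+00 -2.46867031e-01  1.47162842e-03]
[[ 0.5673 -0.0477  0.03  ]
 [ 0.5775 -0.1334  0.03  ]
 [ 0.5075 -0.1428  0.03  ]
 [ 0.4958 -0.0577  0.03  ]] [ 0.53700913 -0.09543391  0.03      ]
[np.float64(8.0), np.float64(7.7)] [np.float64(6.8), np.float64(7.9)]
[[ 0.5457 -0.0805  0.082 ]
 [ 0.5496 -0.1093  0.082 ]
 [ 0.5182 -0.1151  0.082 ]
 [ 0.5133 -0.0852  0.082 ]] [ 0.53168139 -0.09753452  0.082     ]
toolx yaw 9.014686731152018
```

Request:
jog_arm([
  [1,-0.008,0,-0.05,0,0,-0.05],
  [1,-0.008,0,-0.1,0,0,-0.05],
  [1,-0.008,0,-0.1,0,0,-0.05],
  [1,-0.008,0,-0.1,0,0,-0.05],
  [1,-0.008,0,-0.1,0,0,-0.05],
])

```text
time: 2.02
position: [0.5379, -0.0919, 0.1737]
tool_rot: [3.135, 0.198, 0.002]
ft_force: [-0.3, 0.7, 0.0]
grip_width: 1.001
grip_force: 0.0
```

Run:
```python
from h import *
grab("wrist");c=grab("wrist");s=ctrl.get_state(); print(s["time"],s["position"],s["tool_rot"],s["ft_force"])
np.save("w3.npy",c[3])
f=c[0];p=proj([[.538,-.09,.05]],c)[0].astype(int);print(p)
x0=max(p[0]-80,0);y0=max(p[1]-70,0);print(x0,y0)
cv2.imwrite("pics/w3.png",cv2.resize(cv2.cvtColor(f[y0:y0+140,x0:x0+160],cv2.COLOR_RGB2BGR),None,fx=4,fy=4,interpolation=cv2.INTER_CUBIC))
print(c[3].round(3).tolist())
```

```text
2.1167 [ 0.53860315 -0.09139778  0.17434771] [3.13420429 0.19904796 0.00405548] [ 0.07975777  0.51532887 -0.83879223]
[272 201]
192 131
[[0.126, -0.959, -0.255, 0.608], [-0.992, -0.122, -0.033, -0.081], [0.0, 0.257, -0.966, 0.337], [0.0, 0.0, 0.0, 1.0]]
```

View pics/w3.png

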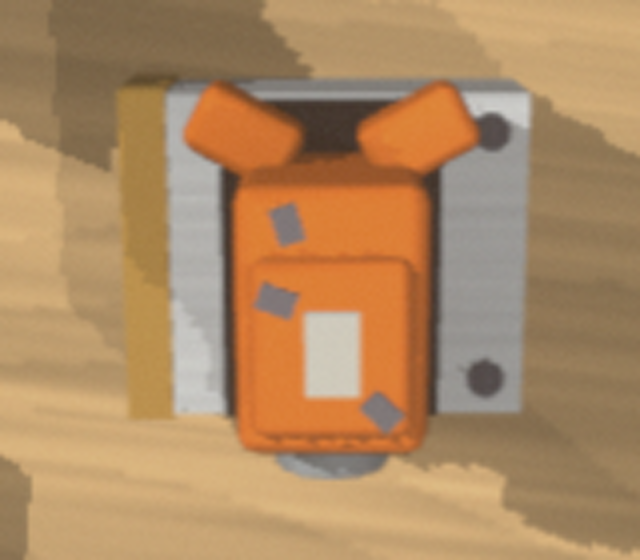

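Settled now. The block's top corners are at crop (118,88), (529,92), (522,410) and (130,416), and the housing's outer edges span crop x 233–430 near row 300.

Run:
```python
from h import *
c=grab("wrist");s=ctrl.get_state();print(s["time"],s["position"],s["tool_rot"])
c=(*c[:3],np.load("w3.npy"))
g=lambda L:[[192+x/4,131+y/4] for x,y in L]
q=plane(g([[118,88],[529,92],[522,410],[130,416]]),.03,c);print(q.round(4),q.mean(0))
print([np.degrees(np.arctan2(*(q[i]-q[j])[[1,0]])).round(1) for i,j in((0,3),(1,2))],[np.degrees(np.arctan2((q[j]-q[i])[0],(q[i]-q[j])[1])).round(1) for i,j in((0,1),(3,2))])
for z in(.06,.07,.08):
  t=plane(g([[233,300],[432,300]]),z,c);print(z,t.round(4),t.mean(0),np.linalg.norm(t[0]-t[1]))
t=plane(g([[250,260],[410,260],[410,440],[248,435]]),.082,c);print(t.round(4),t.mean(0))
print("proj",proj([[.5375,-.092,.082]],c))
```

```text
2.1667 [ 0.53856559 -0.09118328  0.17422466] [3.13421777 0.19957154 0.00386861]
[[ 0.569  -0.0433  0.03  ]
 [ 0.579  -0.1283  0.03  ]
 [ 0.5099 -0.1379  0.03  ]
 [ 0.4976 -0.0525  0.03  ]] [ 0.53889271 -0.09047648  0.03      ]
[np.float64(7.3), np.float64(8.0)] [np.float64(6.7), np.float64(8.2)]
0.06 [[ 0.5347 -0.073   0.06  ]
 [ 0.5396 -0.1114  0.06  ]] [ 0.53712623 -0.09218901  0.06      ] 0.038671449414919935
0.07 [[ 0.5373 -0.0733  0.07  ]
 [ 0.542  -0.1103  0.07  ]] [ 0.53968606 -0.09179949  0.07      ] 0.03727446421358372
0.08 [[ 0.54   -0.0736  0.08  ]
 [ 0.5445 -0.1092  0.08  ]] [ 0.54224588 -0.09140997  0.08      ] 0.03587747901224754
[[ 0.5482 -0.0759  0.082 ]
 [ 0.5518 -0.104   0.082 ]
 [ 0.5182 -0.1088  0.082 ]
 [ 0.5154 -0.0792  0.082 ]] [ 0.53340183 -0.09199056  0.082     ]
proj [[275.11721643 213.136014  ]]
```

Unit and TCP agree to about 1 mm, and the yaw is right. I'm descending and gripping.

Request:
jog_arm([
  [1,0,0,-0.07,0,0,0],
  [1,0,0,-0.14,0,0,0],
  [1,0,0,-0.2,0,0,0],
  [1,0,0,-0.24,0,0,0],
  [1,0,0,-0.264,0,0,0],
])

```text
time: 2.58
position: [0.5366, -0.0906, 0.0388]
tool_rot: [-3.135, -0.2, 0.004]
ft_force: [0.3, -0.1, -0.4]
grip_width: 1.004
grip_force: 0.0
```

Request:
jog_arm([
  [0.6,0,0,0,0,0,0],
  [0.5,0,0,0,0,0,0],
  [0.4,0,0,0,0,0,0],
  [0.3,0,0,0,0,0,0],
  [0.2,0,0,0,0,0,0],
], grip_force=30)

```text
time: 3.0
position: [0.5389, -0.0909, 0.0422]
tool_rot: [3.134, 0.2, 0.004]
ft_force: [0.4, -0.3, -0.2]
grip_width: 0.706
grip_force: 0.0
```

Request:
jog_arm([
  [0.2,0,0,0,0,0,0],
  [0.2,0,0,0,0,0,0],
  [0.2,0,0,0,0,0,0],
  [0.2,0,0,0,0,0,0],
  [0.2,0,0,0,0,0,0],
])

```text
time: 3.42
position: [0.5379, -0.0915, 0.0409]
tool_rot: [3.134, 0.2, 0.001]
ft_force: [0.1, -1.9, 1.7]
grip_width: 0.407
grip_force: 30.0
```

Gripped at about 35 mm, as expected. Now I push towards the brass end (+y along the slot).

Request:
jog_arm([
  [0.2,-0.0006,0.0045,0,0,0,0],
  [0.2,-0.0012,0.009,0,0,0,0],
  [0.2,-0.0018,0.0135,0,0,0,0],
  [0.2,-0.0024,0.0175,0,0,0,0],
  [0.2,-0.0024,0.0175,0,0,0,0],
])

```text
time: 3.83
position: [0.5368, -0.0825, 0.0409]
tool_rot: [3.134, 0.201, 0.001]
ft_force: [0.4, -5.8, 1.9]
grip_width: 0.412
grip_force: 30.0
```

Request:
jog_arm([
  [0.2,0,0,0,0,0,0],
  [0.2,0,0,0,0,0,0],
  [0.2,0,0,0,0,0,0],
  [0.2,0,0,0,0,0,0],
  [0.2,0,0,0,0,0,0],
])

```text
time: 4.25
position: [0.5368, -0.0826, 0.0409]
tool_rot: [3.134, 0.2, 0.001]
ft_force: [0.6, -5.0, 1.9]
grip_width: 0.407
grip_force: 30.0
```

Request:
jog_arm([
  [0.2,-0.0001,0.001,0,0,0,0],
  [0.2,-0.0003,0.002,0,0,0,0],
  [0.2,-0.0003,0.002,0,0,0,0],
  [0.2,-0.0003,0.002,0,0,0,0],
  [0.2,-0.0003,0.002,0,0,0,0],
])

```text
time: 4.67
position: [0.5368, -0.0825, 0.0409]
tool_rot: [3.133, 0.2, 0.002]
ft_force: [1.6, -6.5, 1.3]
grip_width: 0.408
grip_force: 30.0
```

Request:
jog_arm([
  [0.2,0.0008,-0.006,0,0,0,0],
  [0.2,0.0018,-0.014,0,0,0,0],
  [0.2,0.0028,-0.021,0,0,0,0],
  [0.2,0.0037,-0.028,0,0,0,0],
  [0.2,0.0045,-0.034,0,0,0,0],
])

```text
time: 5.08
position: [0.5388, -0.0925, 0.041]
tool_rot: [-3.129, -0.205, -0.0]
ft_force: [-1.4, 6.9, 6.7]
grip_width: 0.41
grip_force: 30.0
```

Request:
jog_arm([
  [0.2,0.0002,-0.0015,0,0,0,0],
  [0.2,0.0003,-0.0025,0,0,0,0],
  [0.2,0.0003,-0.0025,0,0,0,0],
  [0.2,0.0003,-0.0025,0,0,0,0],
  [0.2,0.0003,-0.0025,0,0,0,0],
])

```text
time: 5.5
position: [0.539, -0.0937, 0.041]
tool_rot: [-3.129, -0.205, -0.0]
ft_force: [-0.8, 6.3, 6.0]
grip_width: 0.413
grip_force: 30.0
```

The unit stopped short on the way back, at -0.0937 where about -0.100 was commanded. I'll look before going on.

Run:
```python
from h import *
c=grab("wrist","w4.png");s=ctrl.get_state();print(s["time"],s["position"],s["tool_rot"],s["ft_force"],s["torque"],s["joint_positions"].round(3),s["qd"].round(3))
```

```text
5.55 [ 0.53899211 -0.09371569  0.04095483] [-3.12911344e+00 -2.05281399e-01 -3.50369095e-04] [-1.46419468  5.8711888   6.16267636] [ 1.2421012   0.22214236 -0.01312438] [ 0.588  0.315 -0.525  1.888  0.181  0.987 -1.456] [ 0.001 -0.001  0.     0.002 -0.001  0.002 -0.   ]
```

View pics/w4.png

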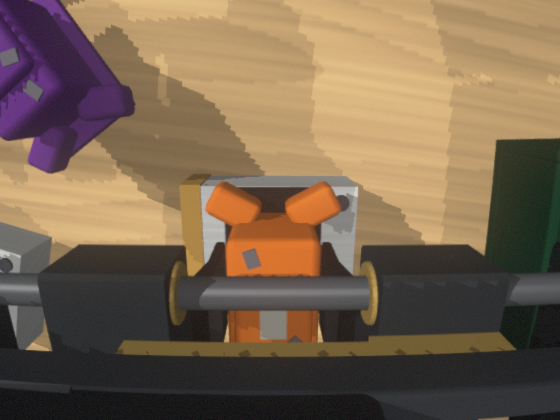

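The wrist view shows the unit at column ~273 (housing columns 227–320) and the block at columns 182–358. It is only slightly towards the plain end, with the fingers clear of everything else. I'll quantify the offset.

Run:
```python
from h import *
c=grab("wrist");s=ctrl.get_state()
q=plane([[182,180],[357,181]],.03,c);print(q,q.mean(0))
for z in(.06,.07,.08):
  t=plane([[227,250],[320,250]],z,c);print(z,t.round(4),t.mean(0),np.linalg.norm(t[0]-t[1]))
a=np.radians(7.5);e=np.array([-np.sin(a),np.cos(a)])
b=np.array([.5389,-.0905]);print("tool along y vs block",(s["position"][:2]-b)@e,"block mid",(q.mean(0)[:2]-b)@e,"unit",(t.mean(0)[:2]-b)@e, s["ft_force"])
c=grab("side");f=c[0];p=proj([[.539,-.09,.05]],c)[0].astype(int);x,y=p;print(p)
cv2.imwrite("pics/s2.png",cv2.resize(cv2.cvtColor(f[y-50:y+40,x-65:x+55],cv2.COLOR_RGB2BGR),None,fx=6,fy=6,interpolation=cv2.INTER_CUBIC))
```

```text
[[ 0.57102933 -0.04389295  0.03      ]
 [ 0.58162812 -0.12739442  0.03      ]] [ 0.57632873 -0.08564369  0.03      ]
0.06 [[ 0.5504 -0.0716  0.06  ]
 [ 0.5556 -0.1101  0.06  ]] [ 0.55298134 -0.09087433  0.06      ] 0.03880160923319659
0.07 [[ 0.5545 -0.0725  0.07  ]
 [ 0.5593 -0.1083  0.07  ]] [ 0.55688067 -0.0904118   0.07      ] 0.036096785358905654
0.08 [[ 0.5586 -0.0734  0.08  ]
 [ 0.563  -0.1065  0.08  ]] [ 0.56078    -0.08994928  0.08      ] 0.03339196148461467
tool along y vs block -0.003232955856669482 block mid -7.066304935212803e-05 unit -0.0023099030328702355 [-1.39020551  6.25407925  5.93448676]
[295 199]
```

View pics/s2.png

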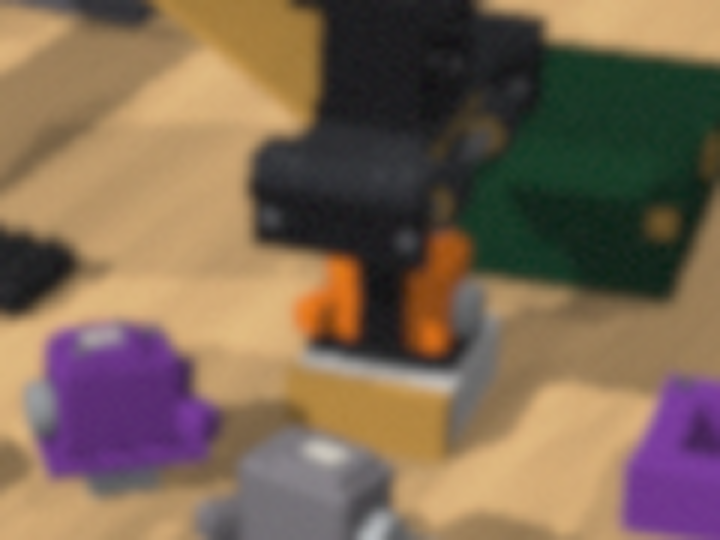

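The tool is 3 mm towards the plain end and pressing down about 6 N, so friction is holding it. I'll ease up slightly and push further.

Request:
jog_arm([
  [0.2,0,0,0.002,0,0,0],
  [0.2,0.0004,-0.003,0.002,0,0,0],
  [0.2,0.0008,-0.006,0.002,0,0,0],
  [0.2,0.001,-0.008,0.002,0,0,0],
  [0.2,0.001,-0.008,0.002,0,0,0],
])

```text
time: 6.07
position: [0.5386, -0.1026, 0.0409]
tool_rot: [-3.134, -0.2, 0.002]
ft_force: [0.1, 2.9, -2.4]
grip_width: 0.412
grip_force: 30.0
```

Both ends have been reached: total travel is 20 mm, which matches the slot play. Now I lift straight out.

Request:
jog_arm([
  [0.2,-0.0003,0.002,0.006,0,0,0],
  [0.2,-0.0003,0.002,0.03,0,0,0],
  [0.2,-0.0003,0.002,0.07,0,0,0],
  [0.2,-0.0003,0.002,0.12,0,0,0],
  [0.2,-0.0003,0.002,0.18,0,0,0],
])

```text
time: 6.48
position: [0.5375, -0.1027, 0.1319]
tool_rot: [-3.135, -0.2, 0.005]
ft_force: [0.3, -0.4, -4.5]
grip_width: 0.412
grip_force: 30.0
```

Run:
```python
from h import *
c=grab("wrist");s=ctrl.get_state();print(s["position"],s["ft_force"],s["grip_width"])
c=grab("top","t2.png");f=c[0]
cv2.imwrite("pics/t2.png",cv2.resize(cv2.cvtColor(f[80:240,200:460],cv2.COLOR_RGB2BGR),None,fx=3,fy=3,interpolation=cv2.INTER_CUBIC))
```

```text
[ 0.5421253  -0.10328629  0.13934521] [ 2.85154542 -0.0519813   0.67042049] 0.410678004689632
```

View pics/t2.png

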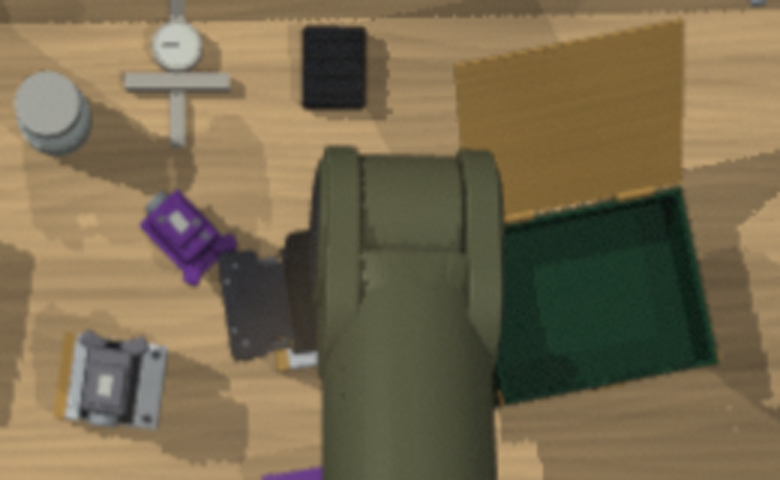

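The top view shows the arm above the block with the unit still held (width 0.41). The grey and purple parts are undisturbed. The box rim corners at crop (715,362), (682,190) and (502,402) put its centre at about (0.553,-0.312). I'm carrying the unit over.

Request:
jog_arm([
  [0.2,0.002,-0.05,0,0,0,0.02],
  [0.2,0.005,-0.13,0,0,0,0.04],
  [0.2,0.008,-0.21,0,0,0,0.06],
  [0.2,0.012,-0.29,0,0,0,0.08],
  [0.2,0.014,-0.35,0,0,0,0.08],
])

```text
time: 7.0
position: [0.5444, -0.2822, 0.1309]
tool_rot: [3.128, 0.261, -0.003]
ft_force: [1.1, -0.3, -4.3]
grip_width: 0.411
grip_force: 30.0
```

Request:
jog_arm([
  [0.2,0.002,-0.04,0,0,0,0],
  [0.2,0.002,-0.06,0,0,0,0],
  [0.2,0.002,-0.065,0,0,0,0],
  [0.2,0.002,-0.065,0,0,0,0],
  [0.2,0.002,-0.065,0,0,0,0],
])

```text
time: 7.42
position: [0.5474, -0.3071, 0.1313]
tool_rot: [-3.128, -0.27, 0.0]
ft_force: [-0.8, -0.2, -4.4]
grip_width: 0.412
grip_force: 30.0
```

Run:
```python
from h import *
c=grab("wrist","w5.png");s=ctrl.get_state();print(s["time"],s["position"],s["ft_force"],s["grip_width"])
```

```text
7.4667 [ 0.5476278  -0.30677232  0.1315253 ] [ 0.44045582  0.03175359 -4.13827797] 0.41166005492945723
```

View pics/w5.png

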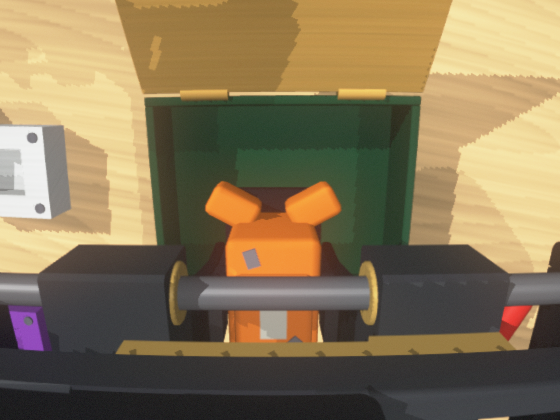

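The wrist view shows the unit held over the box: rim columns 148–418, unit at column 274, lid clear beyond row 95. I'm lowering.

Request:
jog_arm([
  [0.2,0,-0.004,-0.04,0,0,0],
  [0.2,0,-0.006,-0.09,0,0,0],
  [0.2,0,-0.006,-0.13,0,0,0],
  [0.2,0,-0.006,-0.15,0,0,0],
  [0.2,0,-0.006,-0.16,0,0,0],
])

```text
time: 7.88
position: [0.5463, -0.3103, 0.0498]
tool_rot: [-3.128, -0.27, 0.004]
ft_force: [-0.2, 0.2, -4.6]
grip_width: 0.413
grip_force: 30.0
```

Request:
jog_arm([
  [0.2,0,0,-0.01,0,0,0],
  [0.2,0,0,-0.02,0,0,0],
  [0.2,0,0,-0.028,0,0,0],
  [0.2,0,0,-0.03,0,0,0],
  [0.2,0,0,-0.03,0,0,0],
])

```text
time: 8.3
position: [0.5472, -0.3127, 0.0368]
tool_rot: [3.13, 0.266, 0.0]
ft_force: [0.2, -0.6, -4.6]
grip_width: 0.412
grip_force: 30.0
```

Still hanging about 1–2 mm above the floor. I'll lower the last bit, release and withdraw.

Request:
jog_arm([
  [0.2,0,0,-0.002,0,0,0],
  [0.2,0,0,-0.004,0,0,0],
  [0.2,0,0,-0.004,0,0,0],
  [0.5,0,0,-0.004,0,0,0],
  [0.7,0,0,-0.004,0,0,0],
])

```text
time: 8.72
position: [0.5479, -0.313, 0.0356]
tool_rot: [3.129, 0.266, 0.002]
ft_force: [-0.0, 0.2, 0.3]
grip_width: 0.495
grip_force: 0.0
```

Request:
jog_arm([
  [0.9,0,0,0,0,0,0],
  [0.9,0,0,0,0,0,0],
  [0.9,0,0,0,0,0,0],
  [0.9,0,0,0,0,0,0],
  [0.9,0,0,0,0,0,0],
])

```text
time: 9.13
position: [0.5471, -0.3127, 0.0347]
tool_rot: [3.13, 0.266, 0.0]
ft_force: [-0.8, 0.2, -0.2]
grip_width: 0.844
grip_force: 0.0
```

Request:
jog_arm([
  [0.9,0,0,0.02,0,0,0],
  [0.9,0,0,0.07,0,0,0],
  [0.9,0,0,0.14,0,0,0],
  [0.9,0,0,0.21,0,0,0],
  [0.9,0,0,0.28,0,0,0],
])

```text
time: 9.55
position: [0.5469, -0.3123, 0.1768]
tool_rot: [3.13, 0.267, 0.0]
ft_force: [1.1, -0.0, -0.9]
grip_width: 0.898
grip_force: 0.0
```

Request:
jog_arm([
  [0.9,0,0,0.06,0,0,0],
  [0.9,0,0,0.06,0,0,0],
  [0.9,0,0,0.06,0,0,0],
  [0.9,0,0,0.06,0,0,0],
  [0.9,0,0,0.06,0,0,0],
])

```text
time: 9.97
position: [0.5461, -0.3123, 0.2032]
tool_rot: [-3.129, -0.266, 0.003]
ft_force: [-0.3, -0.5, -0.4]
grip_width: 0.903
grip_force: 0.0
```

Run:
```python
from h import *
c=grab("wrist","w6.png");s=ctrl.get_state();print(s["time"],s["position"],s["ft_force"],s["grip_width"])
```

```text
10.0167 [ 0.54611043 -0.3122642   0.2029646 ] [-0.06219458  0.3880898   0.45902849] 0.8975081510302533
```

View pics/w6.png

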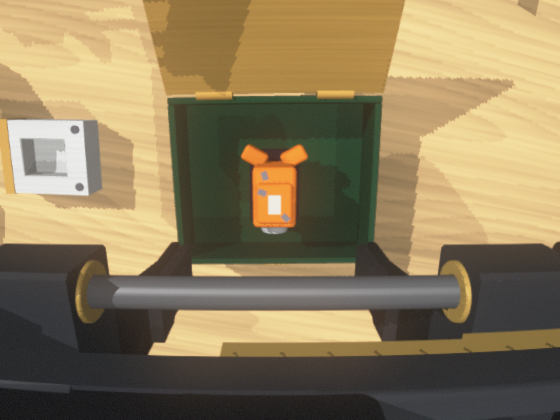

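The toe unit stands in the middle of the green box at (275,195). Its block at (50,157) is empty, and the gripper is clear.

```bash
python3 -c "
from bench import ctrl
print(ctrl.close_job())"
```

```text
the job is handed in; nothing more can be done
None
```

The orange toe unit was pushed to the brass end and then to the plain end (about 20 mm of play in all), lifted out, and set standing in the green box. The grey unit was left alone, and the job was handed in at about 10 s.

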